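# Find the heavy side of a rotor by feel and hold it at the bottom

### The arm

A 6-joint arm with a two-finger parallel gripper is mounted at the origin on a cart in front of the work surface, level with it; the furniture and walls round the work are solid. World frame = base frame: x ahead of the robot, y to its left, z up, the work surface at z = 0. Lengths are in m, angles in rad, forces in N, time in s.
With the tool pointing down it reaches from about 0.25 to 0.775 m from the base axis. Payload 4 kg.
Tool frame: the origin (TCP) lies at the very end of the fingers, on their centre line; the grasp point (between the pads) lies 19 mm behind it (robot.pinch_z is the distance from the TCP to the grasp point, in m); z points along the fingers, y is the line along which they close (so a half turn about z gives the same grasp; the last joint's range is limited). The gripper opens to 94 mm and grips with 3 to 60 N. Pads are 16 mm wide; open, the fingers measure 119 mm over their backs; the gripper's body (75 mm by 177 mm) begins 78 mm behind the grasp point.
Start: joints at [1.092, 0.087, 1.371, -0, 1.684, -0.103], TCP at [0.202, 0.512, 0.206] pointing down, gripper open.
Joint ranges: [-3.1, 3.1], [-0.76, 2.03], [0.27, 2.55], [-1.08, 4.22], [0.17, 2.65], [-2.57, 2.57]. Speed limits (rad/s): [2.79, 2.79, 3.14, 3.14, 3.14, 3.14].

### API

Orientations are given as [roll, pitch, yaw] about the fixed x, y, z axes, in that order (R = Rz(yaw) Ry(pitch) Rx(roll)).
In Python, from bench import robot gives the robot as it stands.
- The arm moves only by the tool arm_command, never from a script. Its argument "targets" is one flat list of numbers, 7 for each row, row after row: the turn, a rotation vector about the tool's x, y, z in degrees, then the shift along the tool's x, y, z in mm, then the closure, from -1 (fully open) to 1 (shut). In form: [ax, ay, az, x, y, z, hand, ax, ay, az, x, y, z, hand, ...]. A call has 1 to 20 rows; each row is the pose to reach, as a shift and turn from the pose commanded when the call began, along the tool's axes at that moment; what a row does not reach only later rows make up. A row lasts 1/10 s, in which the tool goes at most 50 mm and 8.59 degrees, less where a joint would pass 70% of its speed; a pose out of reach is approached as far as the arm can. A call with a gripper value outside its range is refused whole. The fingers move at their own pace and stop on an object; the grip force is fixed at half the most. Time passes only in rows, so rows that repeat a pose let the fingers close. It gives the time, the measured TCP pose, the force, the opening and the grip force at its end, in the units of the state.
- robot.get_obs(): the state, without advancing time (a new reading comes with each control period).
- robot.snapshot(name): name is "scene" or "side" or "wrist"; returns a dict with "color" (420x560x3 uint8, red, green, blue), "range_z" (420x560 float32, m along the optical axis (not along the pixel's ray), 0 where there is no reading), "fx", "fy", "cx", "cy" (pixels), "T" (4x4, takes a point from camera to world coordinates); the wrist camera has in their place "T_tool_cam" (4x4, takes a point from camera to tool coordinates, whose origin is the TCP and whose axes are the flange's). Camera axes: x right, y down, z forward; pixel columns grow to the right and rows downward; lengths in m; the calibration is good to about 2 mm. The wrist camera is an equidistant fisheye: a pixel r from the principal point sees the ray r / f radians off the axis. A picture is of the moment at which its call begins: read the wrist's pose just before it.
- robot.close_job(): hands the job in; it is judged then, once.
The state is a dict: "time": time; "joint_positions": joint angles; "qvel": joint speeds; "joint_torque": joint torques, N m; "tool_pos": TCP position; "ee_rot": TCP orientation; "wrist_force": force on the tool from outside, world axes, zero at the start; "wrist_torque": the same for the moment, N m; "width": finger opening in m; "finger_force": force on a finger pad.
Only numpy, scipy, OpenCV 4.12 (cv2) and the standard library are available. Lean on these libraries where they do the work, as an engineer would, in place of code of your own. Each camera call takes 0.05 s, during which the arm holds its last target. There are 200 camera calls.

### The job

The metal disc on the balancing stand has a hidden heavy side. Take hold of its crank handle and turn the disc slowly, feeling where it drags and where it helps, to find the heavy side; then turn the disc until the heavy side is straight down, directly below the axle. Finish still gripping the handle there, and leave the other things on the bench alone.

Things in the scene. Friction and masses are not known exactly. Their poses are not given: they have to be found in the camera images.
- stand: Balancing stand, fixed to the bench: dark base plate 130 mm (x) by 110 mm (y), top 15 mm above the bench; behind the disc an aluminium bearing block of 26 mm radius on a pedestal, highest point 141 mm above the bench. Nothing but the base plate stands in front of the disc. Origin: centre of its underside, on the bench. x: along the axle, roughly away from the robot; z up.
- axle (a point): Centre of the upright disc on its level axle, 115 mm above the bench, 25 mm in front of the stand's origin, fixed to the stand (it does not turn); x along the axle, away from the robot, z up. The disc is aluminium, 110 mm in diameter, 16 mm thick along the axle, facing the robot, and looks the same all round but for the handle; the heavy side may be anywhere on it, a different place each time.
- handle (a point): Crank handle: a grey round sleeve, 17 mm thick, that turns freely on its pin, parallel to the axle and 40 mm from it, standing out of the disc's front face towards the robot. This point is on the sleeve's centre line, 66 mm in front of the disc's middle; the sleeve runs from 26 to 90 mm in front of it. It goes round with the disc; z points away from the axle.
- rotor (a joint): Turning angle of the disc in rad, growing clockwise seen from the robot; 0: handle straight above the axle (starts within 0.5 of it); no stops. The stiff bearing's friction, 0.24 N m, exceeds the imbalance (0.16 to 0.21 N m with the heavy side level with the axle): the disc stays where it is left and never swings by itself. Raising the heavy side takes more torque than lowering it, by up to twice that.
- bottle_amber: Bystander: small brown screw-cap bottle, 46 mm in diameter, 88 mm tall, to the left of the stand. Origin: centre of its underside.
- petri_c: Bystander: covered petri dish, 60 mm in diameter, 14 mm tall, to the right of the stand. Origin: centre of its underside.
- lab_timer: Bystander: white countdown timer, 62 by 68 mm, 19 mm tall, on the robot's side of the stand. Origin: centre of its underside.

How it is judged:
At the end, for the whole second after the job is handed in: the heavy side of the disc is within 20 degrees of straight below the axle, the disc is still, and the fingers are gripping its handle with more than 5 N (z of insert_c0 in the frame of axle below -0.0376 m and contact force between the fingers and grip_c0 above 5 N and velocity of joint rotor between -0.1 and 0.1 rad/s); the arm keeps its last pose, push and grip.
It fails at once if the disc is flung round faster than about one turn a second (6 rad/s) (velocity of joint rotor above 6 rad/s or velocity of joint rotor below -6 rad/s).
It fails at once if a bystander is pushed more than 25 mm (distance of any of bottle_amber, petri_c, lab_timer from where it was at the start of the episode above 0.025 m).
It also fails if it takes over 54 s, if anything falls off the work surface, if the arm or the gripper's body presses on something with over 40 N, if the wrist force passes 120 N, or if a joint passes its speed limit or range.

## Working session

There is one attempt and no reset: what is moved stays moved. The work goes in short steps, Python scripts to look and compute and a tool call to move; the robot and the scene stay as the last step left them, time stands still between calls to the robot, and variables do not carry over. Pictures are saved under pics/ and viewed, at most 10 in all, crops included, and the job is handed in when it is done.

Besides the shell and the picture viewer there is one more tool, called by a JSON object that holds its "api" and its "payload". arm_command: Moves the arm, as the interface text tells. Its arguments: {"type":"object","properties":{"targets":{"type":"array"}},"required":["targets"]}

```bash
mkdir -p pics; ls
cat > h.py <<'E'
from bench import robot
import numpy as np, cv2
from scipy.spatial.transform import Rotation as R
def save(n,f):
    s=robot.snapshot(n); cv2.imwrite(f'pics/{f}.png',s['color'][:,:,::-1]); np.savez(f'pics/{f}.npz',**s); return s
def pts(s):
    v,u=np.mgrid[:420,:560]; z=s['range_z']; P=np.stack([(u-s['cx'])/s['fx']*z,(v-s['cy'])/s['fy']*z,z],-1)
    return P@s['T'][:3,:3].T+s['T'][:3,3]
E
python3 - <<'E'
from h import *
o=robot.get_obs(); print(o)
a=save('scene','a');b=save('side','b')
for s in(a,b): print(s['fx'],s['T'].round(3).tolist())
cv2.imwrite('pics/ab.png',cv2.resize(np.hstack([a['color'],b['color']])[:,:,::-1],(800,300)))
E
```

```text
pics
{'time': 0.0, 'joint_positions': array([ 1.09189882e+00,  8.79393380e-02,  1.37225487e+00,  4.41419094e-06,
        1.68361116e+00, -1.03115833e-01]), 'qvel': array([-0.00149631,  0.00163335,  0.0008315 ,  0.00029201, -0.00046453,
       -0.00049494]), 'joint_torque': array([-7.58355745e-04, -3.40171766e+01, -3.02432334e+01,  7.17326417e-02,
        3.29788565e-02, -1.68277552e-04]), 'tool_pos': array([0.20160248, 0.51111966, 0.20431245]), 'ee_rot': array([-3.13939215e+00, -2.32125200e-04,  2.76581122e+00]), 'wrist_force': array([ 0.13954304,  0.20419988, -0.04226601]), 'wrist_torque': array([ 0.03414341, -0.00648573, -0.04206855]), 'finger_force': 0.0, 'width': 0.0936774052941858}
404.30404924677185 [[0.832, -0.283, 0.477, 0.038], [-0.554, -0.398, 0.731, -0.644], [-0.017, -0.873, -0.488, 0.604], [0.0, 0.0, 0.0, 1.0]]
382.60130634782246 [[0.989, -0.052, 0.137, 0.405], [-0.147, -0.353, 0.924, -0.716], [0.0, -0.934, -0.357, 0.437], [0.0, 0.0, 0.0, 1.0]]
```

View pics/a.png

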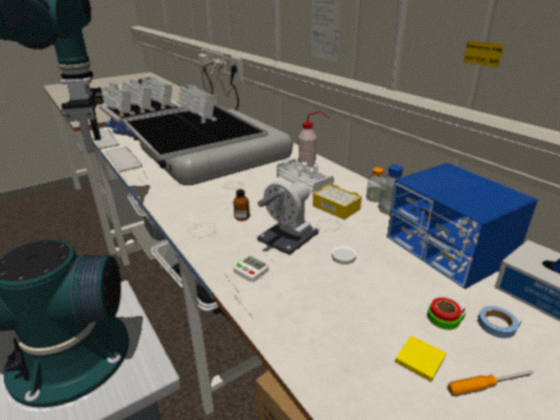

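View pics/b.png

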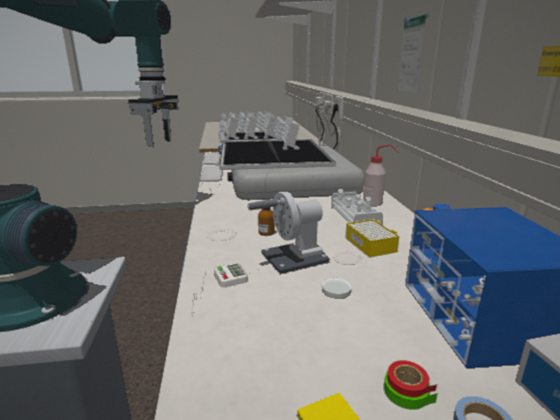

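The scene view shows the disc at about (285,208) with its handle at (268,199). In the side view the disc is at (287,217) and the handle at (262,204). The timer, bottle and dish sit around the stand. Next I'll measure these from the point clouds.

Run:
```python
from h import *
Z={}
ims=[]
for f,(u0,u1,v0,v1) in dict(a=(220,370,160,290),b=(205,365,180,310)).items():
    s=dict(np.load(f'pics/{f}.npz')); P=pts(s)
    c=s['color'][v0:v1,u0:u1]; ims.append(cv2.resize(c[:130,:150],(400,347),interpolation=cv2.INTER_CUBIC))
    Q=P[v0:v1,u0:u1].reshape(-1,3); C=c.reshape(-1,3).astype(int); ok=s['range_z'][v0:v1,u0:u1].ravel()>0; Q=Q[ok];C=C[ok]
    near=np.linalg.norm(Q[:,:2]-[.5,-.0],axis=1)<.6
    print(f,'table z',np.median(Q[:,2]))
    base=(Q[:,2]>.010)&(Q[:,2]<.022)&(C.max(1)<90)
    r=cv2.minAreaRect((Q[base][:,:2]*1000).astype(np.float32)); print('base',r,base.sum(),Q[base].mean(0))
    up=(Q[:,2]>.05)&(Q[:,2]<.2); U=Q[up]
    print('up',U.min(0),U.max(0),U.mean(0),up.sum())
    Z[f]=U
cv2.imwrite('pics/c.png',np.hstack(ims)[:,:,::-1])
np.savez('pics/up.npz',**Z)
```

```text
a table z 0.00263258974549474
base ((659.4797973632812, 291.9283447265625), (610.7129516601562, 464.6798095703125), 13.756918907165527) 991 [0.54966566 0.11527563 0.01567497]
up [0.44187852 0.02330368 0.05006469] [0.98342135 0.50940276 0.17153125] [0.56805168 0.13332032 0.1073858 ] 2177
b table z 0.0030161954174225403
base ((641.3822021484375, 260.11810302734375), (530.5296020507812, 434.04736328125), 87.52684783935547) 1098 [0.55176619 0.146643   0.01589923]
up [0.40823424 0.0225414  0.0500105 ] [0.87397678 0.61250429 0.17183491] [0.57687905 0.20797312 0.0974001 ] 3356
```

View pics/c.png

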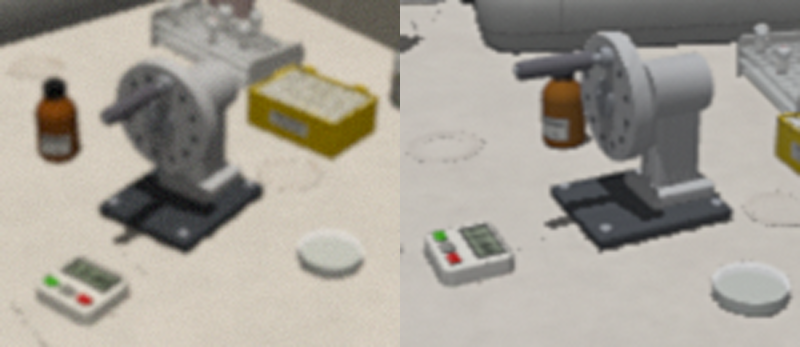

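The crops show the handle high on the disc, leaning slightly, with the base plate clear in front. I'll narrow the region to get the base corners, disc face and sleeve.

Run:
```python
from h import *
D=[];H=[]
for f in 'ab':
    s=dict(np.load(f'pics/{f}.npz')); P=pts(s); C=s['color'].astype(int); z=s['range_z']
    m=((z>0)&(P[...,2]>.009)&(P[...,2]<.022)&(C.max(2)<85)&(np.hypot(P[...,0]-.55,P[...,1]-.08)<.14)).astype(np.uint8)
    n,l,st,ce=cv2.connectedComponentsWithStats(m); k=1+st[1:,4].argmax(); Q=P[l==k]
    r=cv2.minAreaRect((Q[:,:2]*1000).astype(np.float32)); print('base',r,st[k])
    # dome region around base center
    c=np.array(r[0])/1000
    U=P[(z>0)&(P[...,2]>.04)&(np.hypot(P[...,0]-c[0],P[...,1]-c[1])<.16)]; Cc=C[(z>0)&(P[...,2]>.04)&(np.hypot(P[...,0]-c[0],P[...,1]-c[1])<.16)]
    g=np.ptp(Cc,axis=1)<40; U=U[g]; Cc=Cc[g]; D.append(U)
    for lo in np.arange(.40,.66,.02):
        q=U[(U[:,0]>=lo)&(U[:,0]<lo+.02)]
        if len(q)>3: print(f,round(lo,2),len(q),np.percentile(q,2,axis=0).round(3),np.percentile(q,98,axis=0).round(3))
    for nme,cond in dict(timer=(C.min(2)>0)&(P[...,2]>.013)&(P[...,2]<.024)&(P[...,0]<.47)&(P[...,0]>.3)&(abs(P[...,1]-.08)<.15)&(z>0),
        bottle=(z>0)&(C[...,0]>C[...,2]+40)&(P[...,2]>.02)&(P[...,2]<.1)&(P[...,0]>.35)&(P[...,0]<.7)&(P[...,1]>.1)&(P[...,1]<.3)).items():
        q=P[cond]; print(nme,len(q),q.min(0).round(3) if len(q) else'',q.max(0).round(3) if len(q) else '')
np.savez('pics/D.npz',a=D[0],b=D[1])
```

```text
base ((547.7884521484375, 82.57173919677734), (124.42420196533203, 109.76497650146484), 18.8956298828125) [258 223  60  31 863]
a 0.44 59 [0.442 0.04  0.15 ] [0.459 0.052 0.163]
a 0.46 51 [0.461 0.043 0.15 ] [0.48  0.057 0.164]
a 0.48 47 [0.48  0.047 0.078] [0.499 0.234 0.164]
a 0.5 460 [0.502 0.06  0.065] [0.52  0.233 0.167]
a 0.52 604 [0.521 0.027 0.067] [0.539 0.083 0.17 ]
a 0.54 78 [0.54  0.026 0.091] [0.55  0.053 0.16 ]
a 0.56 81 [0.563 0.067 0.041] [0.58  0.102 0.142]
a 0.58 178 [0.58  0.07  0.043] [0.6   0.108 0.142]
a 0.6 71 [0.6   0.075 0.046] [0.613 0.106 0.141]
timer 454 [ 0.363 -0.016  0.013] [0.432 0.06  0.021]
bottle 182 [0.478 0.221 0.02 ] [0.521 0.256 0.076]
base ((552.6697998046875, 81.55133819580078), (127.96741485595703, 105.98407745361328), 17.134052276611328) [262 245  67  28 836]
b 0.44 53 [0.444 0.039 0.151] [0.459 0.049 0.163]
b 0.46 74 [0.46  0.041 0.149] [0.48  0.055 0.164]
b 0.48 69 [0.48  0.047 0.149] [0.498 0.062 0.164]
b 0.5 297 [0.501 0.055 0.069] [0.52  0.23  0.164]
b 0.52 565 [0.52  0.026 0.066] [0.54  0.086 0.171]
b 0.54 215 [0.54  0.024 0.046] [0.56  0.096 0.165]
b 0.56 381 [0.561 0.063 0.043] [0.58  0.092 0.142]
b 0.58 347 [0.581 0.068 0.043] [0.6   0.098 0.142]
b 0.6 174 [0.6   0.074 0.044] [0.614 0.1   0.142]
timer 441 [ 0.366 -0.018  0.013] [0.434 0.056 0.022]
bottle 208 [0.484 0.22  0.02 ] [0.52  0.244 0.074]
```

```bash
cat > fit.py <<'E'
from h import *
from scipy.optimize import least_squares
d=np.load('pics/D.npz'); U=np.vstack([d['a'],d['b']]); U=U[U[:,1]<.14]
c0=np.array([.551,.082])
def res(p,full=False):
    # disc front plane: x' = xf in yaw frame
    x,y,yaw=p; 
for yaw in [None]:
    F=U[(U[:,0]>.49)&(U[:,0]<.56)&(U[:,2]>.055)]
    y=np.radians(17.5)
    for _ in range(6):
        ax=np.array([np.cos(y),np.sin(y)]); s=(F[:,:2]-c0)@ax
        if _==0: h,e=np.histogram(s,np.arange(-.06,.03,.002)); print(h,e[h.argmax()]); s0=e[h.argmax()]+.001
        k=abs(s-s0)<.006-.0007*_
        G=F[k]; n=np.linalg.svd(G-G.mean(0))[2][2]; n*=np.sign(n[0]); y=np.arctan2(n[1],n[0]); s0=np.median((G[:,:2]-c0)@np.array([np.cos(y),np.sin(y)]))
    print('yaw',np.degrees(y),'tilt',n[2],'front plane offset',s0,'(expect -.033)',k.sum())
ax=np.array([np.cos(y),np.sin(y)]); la=np.array([-np.sin(y),np.cos(y)])
s=(U[:,:2]-c0)@ax; t=(U[:,:2]-c0)@la
g=abs(s-s0)<.012
print('disc t range',np.percentile(t[g],[1,99]),'z',np.percentile(U[g,2],[1,99]))
(ct,cz),rr=cv2.minEnclosingCircle(np.c_[t[g],U[g,2]].astype(np.float32)); print('disc circ',ct,cz,rr)
b=(s>.0)&(U[:,2]>.05); print('block t',np.percentile(t[b],[1,99]))
S=U[(s<s0-.022)&(s>s0-.085)&(U[:,2]>.13)]
f=lambda p:np.hypot((S[:,:2]-c0)@np.array([-np.sin(p[2]),np.cos(p[2])])-p[0],S[:,2]-p[1])-.0085
r=least_squares(f,[ct,.155,y],loss='soft_l1',f_scale=.001); print('sleeve t,z,yaw',r.x[:2],np.degrees(r.x[2]),r.cost,len(S))
print('sleeve s ext',np.percentile((S[:,:2]-c0)@ax,[0,1,99]))
E
python3 fit.py
```

```text
[ 10  10  12   8   7   9   2   4   6  10  25  44  72 165 489 808 135  62
  66  61  71  57  46   3   0   0   0   0   0   0   0   0   6   6   1   1
   0   0   0   0   0   0   0   0] -0.02999999999999997
yaw 17.191367892841818 tilt -0.000987679097741945 front plane offset -0.02942700581327645 (expect -.033) 1388
disc t range [-0.05173502  0.05198347] z [0.06557009 0.17044395]
disc circ 0.0033759521320462227 0.1160682961344719 0.05753026530146599
block t [-0.02382829  0.01126888]
sleeve t,z,yaw [-0.01994135  0.16149064] 14.401231792640035 0.0007091431802435829 373
sleeve s ext [-0.11436539 -0.1136383  -0.05200499]
```

```bash
cat >> fit.py <<'E'
print('---')
for nm in 'ab':
    V=d[nm]; V=V[V[:,1]<.14]; s_=(V[:,:2]-c0)@ax; t_=(V[:,:2]-c0)@la
    for lo,hi in((-.11,-.08),(-.08,-.055)):
        m=(s_>lo)&(s_<hi)&(V[:,2]>.13); 
        r=least_squares(lambda p:np.hypot(t_[m]-p[0],V[m,2]-p[1])-.0085,[-.01,.153],loss='soft_l1',f_scale=.001); print(nm,lo,r.x,np.percentile(t_[m],[2,98]),np.percentile(V[m,2],[2,98]),m.sum())
E
python3 fit.py | sed -n '/---/,$p'
```

```text
---
a -0.11 [-0.00239198  0.15489169] [-0.01186439  0.00062327] [0.15026773 0.16434707] 75
a -0.08 [-0.0026262   0.15513528] [-0.01218195 -0.00040297] [0.15082669 0.16421041] 55
b -0.11 [-0.00351327  0.15520194] [-0.01343603 -0.0031722 ] [0.14920769 0.1642023 ] 105
b -0.08 [-0.00380518  0.15567909] [-0.01392612 -0.00204238] [0.14810049 0.16442452] 82
```

Run:
```python
from h import *
s=robot.snapshot('wrist'); print(s['T_tool_cam'].round(3).tolist())
o=robot.get_obs(); T=o['tool_pos']; Rt=R.from_euler('xyz',o['ee_rot'])
y=np.radians(17.2); ax=np.array([np.cos(y),np.sin(y),0]); la=np.array([-np.sin(y),np.cos(y),0])
axle=np.array([.551,.082,.115])-.0215*ax; axle[2]=.115; print('axle',axle)
h=axle-.070*ax-.003*la+[0,0,.040]; print('handle grasp',h)
for yaw in (197.2,17.2):
    Rd=R.from_euler('xyz',[180,0,yaw],degrees=True)
    for up in (.09,):
        p=h+[0,0,up-.019]
        print(yaw,p,'rv',np.degrees((Rt.inv()*Rd).as_rotvec()).round(1),'shift',(Rt.inv().apply(p-T)*1000).round(1))
```

```text
[[-0.001, -0.972, -0.236, 0.068], [1.0, -0.001, 0.001, 0.001], [-0.001, -0.236, 0.972, -0.18], [0.0, 0.0, 0.0, 1.0]]
axle [0.53046152 0.07564228 0.115     ]
handle grasp [0.46447915 0.05207688 0.155     ]
197.2 [0.46447915 0.05207688 0.226     ] rv [ -0.1  -0.  -38.7] shift [-413.  -330.7  -20.9]
17.2 [0.46447915 0.05207688 0.226     ] rv [-1.000e-01  1.000e-01  1.413e+02] shift [-413.  -330.7  -20.9]
```

{"api": "arm_command", "payload": {"targets": [0, 0, -8, -40, -30, -21, -1, 0, 0, -16, -80, -64, -21, -1, 0, 0, -24, -120, -96, -21, -1, 0, 0, -32, -160, -128, -21, -1, 0, 0, -38.7, -200, -160, -21, -1, 0, 0, -38.7, -235, -188, -21, -1, 0, 0, -38.7, -270, -216, -21, -1, 0, 0, -38.7, -305, -244, -21, -1, 0, 0, -38.7, -340, -272, -21, -1, 0, 0, -38.7, -375, -300, -21, -1, 0, 0, -38.7, -400, -320, -21, -1, 0, 0, -38.7, -413, -330.7, -21, -1, 0, 0, -38.7, -413, -330.7, -21, -1, 0, 0, -38.7, -413, -330.7, -21, -1]}}

```text
time: 1.55
tool_pos: [0.4643, 0.0527, 0.2261]
ee_rot: [3.141, -0.001, -2.842]
wrist_force: [-0.6, -0.4, -0.5]
width: 0.0942
finger_force: 0.0
```

Run:
```python
from h import *
o=robot.get_obs(); print({k:np.round(v,3) for k,v in o.items()})
a=save('wrist','w1'); b=save('scene','s1')
cv2.imwrite('pics/ws.png',np.hstack([cv2.resize(a['color'],(400,300)),cv2.resize(b['color'][120:300,180:420],(400,300))])[:,:,::-1])
```

```text
{'time': np.float64(1.55), 'joint_positions': array([-9.000e-03, -1.010e-01,  1.517e+00,  1.000e-03,  1.726e+00,
       -1.879e+00]), 'qvel': array([ 0.028, -0.012,  0.003,  0.   , -0.002, -0.002]), 'joint_torque': array([-7.2100e-01, -2.5574e+01, -3.0345e+01, -1.0000e-01,  3.6000e-02,
       -8.0000e-03]), 'tool_pos': array([0.464, 0.053, 0.226]), 'ee_rot': array([ 3.141e+00, -1.000e-03, -2.842e+00]), 'wrist_force': array([-0.558, -0.41 , -0.522]), 'wrist_torque': array([ 0.072, -0.012, -0.049]), 'finger_force': np.float64(0.0), 'width': np.float64(0.094)}
```

View pics/ws.png

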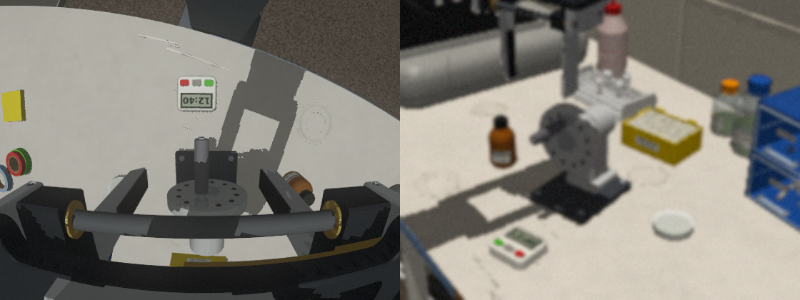

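The wrist view shows the sleeve at about (202,165), centred between the fingers and lined up with them. I'll lower 90 mm and close.

{"api": "arm_command", "payload": {"targets": [0, 0, 0, 0, 0, 30, -1, 0, 0, 0, 0, 0, 60, -1, 0, 0, 0, 0, 0, 80, -1, 0, 0, 0, 0, 0, 90, -1, 0, 0, 0, 0, 0, 90, -1, 0, 0, 0, 0, 0, 90, 0, 0, 0, 0, 0, 0, 90, 1, 0, 0, 0, 0, 0, 90, 1, 0, 0, 0, 0, 0, 90, 1, 0, 0, 0, 0, 0, 90, 1, 0, 0, 0, 0, 0, 90, 1, 0, 0, 0, 0, 0, 90, 1, 0, 0, 0, 0, 0, 90, 1]}}

```text
time: 2.95
tool_pos: [0.4647, 0.0524, 0.1364]
ee_rot: [3.142, -0.0, -2.842]
wrist_force: [0.1, 0.4, 0.1]
width: 0.0333
finger_force: 0.0
```

{"api": "arm_command", "payload": {"targets": [0, 0, 0, 0, 0, 0, 1, 0, 0, 0, 0, 0, 0, 1, 0, 0, 0, 0, 0, 0, 1, 0, 0, 0, 0, 0, 0, 1, 0, 0, 0, 0, 0, 0, 1]}}

```text
time: 3.45
tool_pos: [0.4649, 0.0516, 0.1365]
ee_rot: [-3.14, -0.0, -2.843]
wrist_force: [0.7, -4.7, -0.7]
width: 0.0159
finger_force: 30.0
```

```bash
cat > g.py <<'E'
from h import *
y=np.radians(17.2); ax=np.array([np.cos(y),np.sin(y),0]); la=np.array([-np.sin(y),np.cos(y),0])
axle=np.array([.53046,.07564,.115])
def read():
    o=robot.get_obs(); p=o['tool_pos']-[0,0,.019]*0+R.from_euler('xyz',o['ee_rot']).apply([0,0,-.019])-axle
    t=p@la; z=p[2]; th=np.arctan2(-t,z); F=o['wrist_force']
    tang=-la*np.cos(th)-np.array([0,0,1])*np.sin(th); rad=-la*np.sin(th)+np.array([0,0,1])*np.cos(th)
    print('t %.2f s %.1f t %.1f z %.1f mm r %.1f th %.1f deg | on tool: Ft %.2f Fr %.2f Fs %.2f | w %.4f ff %.1f'%(o['time'],p@ax*1e3,t*1e3,z*1e3,np.hypot(t,z)*1e3,np.degrees(th),F@tang,F@rad,F@ax,o['width'],o['finger_force']), o['qvel'].round(3),o['wrist_torque'].round(2))
if __name__=='__main__': read()
E
python3 g.py
```

```text
Traceback (most recent call last):
  File "g.py", line 9, in <module>
    if __name__=='__main__': read()
                             ~~~~^^
  File "g.py", line 5, in read
    o=robot.get_obs(); p=o['tool_pos']-[0,0,.019]*0+R.from_euler('xyz',o['ee_rot']).apply([0,0,-.019])-axle
                         ~~~~~~~~~~~~~^~~~~~~~~~~~~
ValueError: operands could not be broadcast together with shapes (3,) (0,)
```

{"api": "arm_command", "payload": {"targets": [0, 0, 0, -2, 0, 0, 1, 0, 0, 0, 0, -2, 0.3, 1, 0, 0, 0, 0, -4, 0.6, 1, 0, 0, 0, 0, -6, 1, 1, 0, 0, 0, 0, -8, 1.5, 1, 0, 0, 0, 0, -10, 2.2, 1, 0, 0, 0, 0, -12, 2.9, 1, 0, 0, 0, 0, -13.9, 3.7, 1, 0, 0, 0, 0, -15.8, 4.7, 1, 0, 0, 0, 0, -17, 5.3, 1]}}

```text
time: 4.45
tool_pos: [0.469, 0.0381, 0.1312]
ee_rot: [3.137, -0.0, -2.841]
wrist_force: [-3.5, 3.2, 1.9]
width: 0.0162
finger_force: 30.0
```

```bash
sed -i 's/-\[0,0,.019\]\*0//' g.py; python3 g.py
```

```text
t 4.45 s -69.8 t -17.8 z 35.2 mm r 39.5 th 26.8 deg | on tool: Ft -4.53 Fr -0.18 Fs -2.38 | w 0.0162 ff 30.0 [-0.027  0.01   0.006 -0.009 -0.019 -0.026] [0.79 0.54 0.05]
```

{"api": "arm_command", "payload": {"targets": [0, 0, 0, 0, -1.8, 1.1, 1, 0, 0, 0, 0, -3.5, 2.3, 1, 0, 0, 0, 0, -5.2, 3.6, 1, 0, 0, 0, 0, -6.8, 4.9, 1, 0, 0, 0, 0, -8.3, 6.4, 1, 0, 0, 0, 0, -9.7, 7.9, 1, 0, 0, 0, 0, -11.1, 9.5, 1, 0, 0, 0, 0, -12.4, 11.1, 1, 0, 0, 0, 0, -13.5, 12.9, 1, 0, 0, 0, 0, -14.6, 14.6, 1]}}

```text
time: 5.45
tool_pos: [0.4733, 0.0239, 0.1158]
ee_rot: [3.138, -0.001, -2.841]
wrist_force: [-1.8, 6.0, 0.4]
width: 0.0158
finger_force: 30.0
```

```bash
python3 g.py
python3 - <<'E'
import numpy as np
for a in (60,90,120,150,180,210,240,270,300,330):
    r=np.radians(np.arange(a+3,a+31,3)); a=np.radians(a)
    print(int(np.degrees(a)+.5),[(round(-40*(np.sin(k)-np.sin(a)),1),round(40*(np.cos(a)-np.cos(k)),1)) for k in r])
E
```

```text
t 5.45 s -69.9 t -32.6 z 19.8 mm r 38.1 th 58.8 deg | on tool: Ft -3.64 Fr -5.14 Fs 0.06 | w 0.0158 ff 30.0 [-0.021  0.018  0.019  0.004 -0.036 -0.02 ] [1.06 0.42 0.11]
60 [(np.float64(-1.0), np.float64(1.8)), (np.float64(-1.9), np.float64(3.7)), (np.float64(-2.7), np.float64(5.7)), (np.float64(-3.4), np.float64(7.6)), (np.float64(-4.0), np.float64(9.6)), (np.float64(-4.5), np.float64(11.7)), (np.float64(-4.9), np.float64(13.7)), (np.float64(-5.1), np.float64(15.8)), (np.float64(-5.3), np.float64(17.9)), (np.float64(-5.4), np.float64(20.0))]
90 [(np.float64(0.1), np.float64(2.1)), (np.float64(0.2), np.float64(4.2)), (np.float64(0.5), np.float64(6.3)), (np.float64(0.9), np.float64(8.3)), (np.float64(1.4), np.float64(10.4)), (np.float64(2.0), np.float64(12.4)), (np.float64(2.7), np.float64(14.3)), (np.float64(3.5), np.float64(16.3)), (np.float64(4.4), np.float64(18.2)), (np.float64(5.4), np.float64(20.0))]
120 [(np.float64(1.1), np.float64(1.8)), (np.float64(2.3), np.float64(3.5)), (np.float64(3.6), np.float64(5.2)), (np.float64(4.9), np.float64(6.8)), (np.float64(6.4), np.float64(8.3)
[... 2175 characters left out ...]
(np.float64(-3.6), np.float64(-5.2)), (np.float64(-4.9), np.float64(-6.8)), (np.float64(-6.4), np.float64(-8.3)), (np.float64(-7.9), np.float64(-9.7)), (np.float64(-9.5), np.float64(-11.1)), (np.float64(-11.1), np.float64(-12.4)), (np.float64(-12.9), np.float64(-13.5)), (np.float64(-14.6), np.float64(-14.6))]
330 [(np.float64(-1.8), np.float64(-1.0)), (np.float64(-3.7), np.float64(-1.9)), (np.float64(-5.7), np.float64(-2.7)), (np.float64(-7.6), np.float64(-3.4)), (np.float64(-9.6), np.float64(-4.0)), (np.float64(-11.7), np.float64(-4.5)), (np.float64(-13.7), np.float64(-4.9)), (np.float64(-15.8), np.float64(-5.1)), (np.float64(-17.9), np.float64(-5.3)), (np.float64(-20.0), np.float64(-5.4))]
```

{"api": "arm_command", "payload": {"targets": [0, 0, 0, 0, -0.8, 1.8, 1, 0, 0, 0, 0, -1.5, 3.7, 1, 0, 0, 0, 0, -2, 5.7, 1, 0, 0, 0, 0, -2.4, 7.6, 1, 0, 0, 0, 0, -3, 9.6, 1, 0, 0, 0, 0, -3.2, 11.7, 1, 0, 0, 0, 0, -3.5, 13.7, 1, 0, 0, 0, 0, -3.7, 15.8, 1, 0, 0, 0, 0, -3.8, 17.9, 1, 0, 0, 0, 0, -3.9, 20, 1]}}

```text
time: 6.45
tool_pos: [0.4747, 0.0195, 0.0962]
ee_rot: [3.139, -0.0, -2.841]
wrist_force: [-2.8, 5.3, 2.1]
width: 0.0157
finger_force: 30.0
```

```bash
python3 g.py
```

```text
t 6.45 s -69.9 t -37.2 z 0.2 mm r 37.2 th 89.7 deg | on tool: Ft -2.08 Fr -5.84 Fs -1.09 | w 0.0157 ff 30.0 [-0.003  0.014  0.029  0.001 -0.042 -0.003] [0.95 0.5  0.13]
```

{"api": "arm_command", "payload": {"targets": [0, 0, 0, 0, 0.6, 2.1, 1, 0, 0, 0, 0, 1.2, 4.2, 1, 0, 0, 0, 0, 1.7, 6.3, 1, 0, 0, 0, 0, 2.1, 8.3, 1, 0, 0, 0, 0, 2.6, 10.4, 1, 0, 0, 0, 0, 3.2, 12.4, 1, 0, 0, 0, 0, 3.9, 14.3, 1, 0, 0, 0, 0, 4.7, 16.3, 1, 0, 0, 0, 0, 5.6, 18.2, 1, 0, 0, 0, 0, 6.6, 20, 1]}}

```text
time: 7.45
tool_pos: [0.4731, 0.0249, 0.0766]
ee_rot: [3.142, -0.0, -2.842]
wrist_force: [-4.1, 2.7, 4.7]
width: 0.0158
finger_force: 30.0
```

```bash
sed -i 's/^axle=.*/&+.0027*la/' g.py; python3 g.py
```

```text
t 7.45 s -69.8 t -34.2 z -19.4 mm r 39.4 th 119.6 deg | on tool: Ft -2.20 Fr -5.64 Fs -3.16 | w 0.0158 ff 30.0 [ 0.02   0.011  0.028 -0.001 -0.037  0.02 ] [0.63 0.71 0.09]
```

{"api": "arm_command", "payload": {"targets": [0, 0, 0, 0, 1.1, 1.8, 1, 0, 0, 0, 0, 2.3, 3.5, 1, 0, 0, 0, 0, 3.6, 5.2, 1, 0, 0, 0, 0, 4.9, 6.8, 1, 0, 0, 0, 0, 6.4, 8.3, 1, 0, 0, 0, 0, 7.9, 9.7, 1, 0, 0, 0, 0, 9.5, 11.1, 1, 0, 0, 0, 0, 11.1, 12.4, 1, 0, 0, 0, 0, 12.9, 13.5, 1, 0, 0, 0, 0, 14.6, 14.6, 1]}}

```text
time: 8.45
tool_pos: [0.4692, 0.0378, 0.0627]
ee_rot: [-3.139, 0.0, -2.842]
wrist_force: [-4.0, 0.5, 4.9]
width: 0.0159
finger_force: 30.0
```

```bash
python3 g.py
```

```text
t 8.45 s -69.7 t -20.7 z -33.3 mm r 39.2 th 148.1 deg | on tool: Ft -1.18 Fr -5.06 Fs -3.69 | w 0.0159 ff 30.0 [ 0.033  0.001  0.018 -0.002 -0.022  0.033] [ 0.07  0.89 -0.  ]
```

{"api": "arm_command", "payload": {"targets": [0, 0, 0, 0, 1.8, 1, 1, 0, 0, 0, 0, 3.7, 1.9, 1, 0, 0, 0, 0, 5.7, 2.7, 1, 0, 0, 0, 0, 7.6, 3.4, 1, 0, 0, 0, 0, 9.6, 4, 1, 0, 0, 0, 0, 11.7, 4.5, 1, 0, 0, 0, 0, 13.7, 4.9, 1, 0, 0, 0, 0, 15.8, 5.1, 1, 0, 0, 0, 0, 17.9, 5.3, 1, 0, 0, 0, 0, 20, 5.4, 1]}}

```text
time: 9.45
tool_pos: [0.4634, 0.0566, 0.0568]
ee_rot: [-3.139, 0.0, -2.842]
wrist_force: [-3.8, -4.7, 4.5]
width: 0.0161
finger_force: 30.0
```

```bash
python3 g.py
```

```text
t 9.45 s -69.7 t -1.0 z -39.2 mm r 39.2 th 178.5 deg | on tool: Ft -3.47 Fr -4.45 Fs -4.97 | w 0.0161 ff 30.0 [ 0.043 -0.009  0.008 -0.004 -0.003  0.043] [-0.81  0.48 -0.03]
```

{"api": "arm_command", "payload": {"targets": [0, 0, 0, 0, 2.1, -0.1, 1, 0, 0, 0, 0, 4.2, -0.2, 1, 0, 0, 0, 0, 6.3, -0.5, 1, 0, 0, 0, 0, 8.3, -0.9, 1, 0, 0, 0, 0, 10.4, -1.4, 1, 0, 0, 0, 0, 12.4, -2, 1, 0, 0, 0, 0, 14.3, -2.7, 1, 0, 0, 0, 0, 16.3, -3.5, 1, 0, 0, 0, 0, 18.2, -4.4, 1, 0, 0, 0, 0, 20, -5.4, 1]}}

```text
time: 10.45
tool_pos: [0.4578, 0.075, 0.0612]
ee_rot: [-3.137, 0.0, -2.843]
wrist_force: [0.9, -6.9, -1.4]
width: 0.0161
finger_force: 30.0
```

```bash
python3 g.py
```

```text
t 10.45 s -69.6 t 18.2 z -34.8 mm r 39.3 th -152.4 deg | on tool: Ft -6.67 Fr -1.94 Fs -1.19 | w 0.0161 ff 30.0 [ 0.04  -0.014 -0.006 -0.     0.018  0.037] [-1.04 -0.03 -0.05]
```

{"api": "arm_command", "payload": {"targets": [0, 0, 0, 0, 1.8, -1.1, 1, 0, 0, 0, 0, 3.5, -2.3, 1, 0, 0, 0, 0, 5.2, -3.6, 1, 0, 0, 0, 0, 6.8, -4.9, 1, 0, 0, 0, 0, 8.3, -6.4, 1, 0, 0, 0, 0, 9.7, -7.9, 1, 0, 0, 0, 0, 11.1, -9.5, 1, 0, 0, 0, 0, 12.4, -11.1, 1, 0, 0, 0, 0, 13.5, -12.9, 1, 0, 0, 0, 0, 14.6, -14.6, 1]}}

```text
time: 11.45
tool_pos: [0.4533, 0.0896, 0.0745]
ee_rot: [-3.139, -0.0, -2.843]
wrist_force: [2.1, -4.9, -6.7]
width: 0.016
finger_force: 30.0
```

```bash
python3 g.py
```

```text
t 11.45 s -69.6 t 33.5 z -21.5 mm r 39.8 th -122.7 deg | on tool: Ft -8.51 Fr -0.79 Fs 0.53 | w 0.0160 ff 30.0 [ 0.024 -0.016 -0.018 -0.002  0.033  0.024] [-0.73 -0.44 -0.09]
```

{"api": "arm_command", "payload": {"targets": [0, 0, 0, 0, 1, -1.8, 1, 0, 0, 0, 0, 1.9, -3.7, 1, 0, 0, 0, 0, 2.7, -5.7, 1, 0, 0, 0, 0, 3.4, -7.6, 1, 0, 0, 0, 0, 4, -9.6, 1, 0, 0, 0, 0, 4.5, -11.7, 1, 0, 0, 0, 0, 4.9, -13.7, 1, 0, 0, 0, 0, 5.1, -15.8, 1, 0, 0, 0, 0, 5.3, -17.9, 1, 0, 0, 0, 0, 5.4, -20, 1]}}

```text
time: 12.45
tool_pos: [0.4511, 0.0965, 0.0966]
ee_rot: [3.141, 0.0, -2.842]
wrist_force: [4.9, -0.8, -10.4]
width: 0.0161
finger_force: 30.0
```

```bash
python3 g.py
```

```text
t 12.45 s -69.6 t 40.7 z 0.6 mm r 40.7 th -89.1 deg | on tool: Ft -10.36 Fr -2.36 Fs 4.42 | w 0.0161 ff 30.0 [ 0.002 -0.015 -0.028  0.001  0.043  0.002] [-0.08 -0.71  0.01]
```

{"api": "arm_command", "payload": {"targets": [0, 0, 0, 0, -0.1, -2.1, 1, 0, 0, 0, 0, -0.2, -4.2, 1, 0, 0, 0, 0, -0.5, -6.3, 1, 0, 0, 0, 0, -0.9, -8.3, 1, 0, 0, 0, 0, -1.4, -10.4, 1, 0, 0, 0, 0, -2, -12.4, 1, 0, 0, 0, 0, -2.7, -14.3, 1, 0, 0, 0, 0, -3.5, -16.3, 1, 0, 0, 0, 0, -4.4, -18.2, 1, 0, 0, 0, 0, -5.4, -20, 1]}}

```text
time: 13.45
tool_pos: [0.4525, 0.0917, 0.1167]
ee_rot: [3.14, 0.0, -2.842]
wrist_force: [3.7, 4.6, -11.6]
width: 0.0159
finger_force: 30.0
```

```bash
python3 g.py
```

```text
t 13.45 s -69.7 t 35.7 z 20.7 mm r 41.2 th -59.9 deg | on tool: Ft -11.65 Fr -2.96 Fs 4.85 | w 0.0159 ff 30.0 [-0.021 -0.01  -0.028  0.001  0.036 -0.022] [ 0.79 -0.54  0.04]
```

{"api": "arm_command", "payload": {"targets": [0, 0, 0, 0, -1.1, -1.8, 1, 0, 0, 0, 0, -2.3, -3.5, 1, 0, 0, 0, 0, -3.6, -5.2, 1, 0, 0, 0, 0, -4.9, -6.8, 1, 0, 0, 0, 0, -6.4, -8.3, 1, 0, 0, 0, 0, -7.9, -9.7, 1, 0, 0, 0, 0, -9.5, -11.1, 1, 0, 0, 0, 0, -11.1, -12.4, 1, 0, 0, 0, 0, -12.9, -13.5, 1, 0, 0, 0, 0, -14.6, -14.6, 1]}}

```text
time: 14.45
tool_pos: [0.4565, 0.0789, 0.1313]
ee_rot: [3.137, 0.0, -2.841]
wrist_force: [1.2, 6.6, -10.0]
width: 0.0161
finger_force: 30.0
```

```bash
python3 g.py
```

```text
t 14.45 s -69.7 t 22.2 z 35.3 mm r 41.7 th -32.1 deg | on tool: Ft -10.37 Fr -5.29 Fs 3.13 | w 0.0161 ff 30.0 [-0.036 -0.002 -0.023 -0.001  0.022 -0.036] [ 1.23 -0.39  0.11]
```

Run:
```python
import numpy as np
th=np.radians([26.8,58.8,89.7,119.6,148.1,178.5,207.6,237.3,270.9,300.1,327.9]);f=np.array([4.53,3.64,2.08,2.2,1.18,3.47,6.67,8.51,10.36,11.65,10.37])
M=np.c_[np.ones(11),np.cos(th),np.sin(th)]
for k in (slice(0,11),slice(2,11)):
    c,r,*_=np.linalg.lstsq(M[k],f[k],rcond=None); A=np.hypot(c[1],c[2]); m=np.degrees(np.arctan2(c[2],c[1]))
    print(c[0],A,'max resist',m,'handle angle for heavy down',(m-90)%360,(f[k]-M[k]@c).round(2))
```

```text
6.071952192375207 4.884658938049056 max resist -65.51180212952747 handle angle for heavy down 204.48819787047253 [-1.34  0.32  0.44  0.99 -0.82 -0.46  0.33 -0.21 -0.19  0.72  0.22]
6.343446531701265 4.904304364829346 max resist -59.39111801639886 handle angle for heavy down 210.60888198360112 [-0.06  0.76 -0.81 -0.27  0.58 -0.04 -0.24  0.4  -0.33]
```

{"api": "arm_command", "payload": {"targets": [0, 0, 0, 0, 1.7, 1.1, 1, 0, 0, 0, 0, 3.5, 2.2, 1, 0, 0, 0, 0, 5.1, 3.5, 1, 0, 0, 0, 0, 6.7, 4.9, 1, 0, 0, 0, 0, 8.2, 6.3, 1, 0, 0, 0, 0, 9.7, 7.8, 1, 0, 0, 0, 0, 11, 9.4, 1, 0, 0, 0, 0, 12.3, 11.1, 1, 0, 0, 0, 0, 13.5, 12.8, 1, 0, 0, 0, 0, 14.6, 14.6, 1]}}

```text
time: 15.45
tool_pos: [0.4527, 0.0915, 0.1165]
ee_rot: [3.141, 0.0, -2.842]
wrist_force: [-1.3, 0.6, 2.0]
width: 0.016
finger_force: 30.0
```

```bash
python3 g.py
```

```text
t 15.45 s -69.6 t 35.4 z 20.5 mm r 40.9 th -59.9 deg | on tool: Ft 1.25 Fr 1.79 Fs -1.05 | w 0.0160 ff 30.0 [ 0.023  0.009  0.031 -0.001 -0.038  0.024] [0.27 0.22 0.04]
```

{"api": "arm_command", "payload": {"targets": [0, 0, 0, 0, 1, 1.8, 1, 0, 0, 0, 0, 1.9, 3.7, 1, 0, 0, 0, 0, 2.7, 5.7, 1, 0, 0, 0, 0, 3.4, 7.6, 1, 0, 0, 0, 0, 4, 9.6, 1, 0, 0, 0, 0, 4.5, 11.7, 1, 0, 0, 0, 0, 4.9, 13.7, 1, 0, 0, 0, 0, 5.2, 15.8, 1, 0, 0, 0, 0, 5.3, 17.9, 1, 0, 0, 0, 0, 5.4, 20, 1]}}

```text
time: 16.45
tool_pos: [0.4513, 0.0962, 0.0964]
ee_rot: [3.141, 0.0, -2.842]
wrist_force: [0.0, 3.0, 1.7]
width: 0.016
finger_force: 30.0
```

```bash
python3 g.py
```

```text
t 16.45 s -69.6 t 40.3 z 0.4 mm r 40.4 th -89.4 deg | on tool: Ft 1.71 Fr 2.87 Fs 0.90 | w 0.0160 ff 30.0 [ 0.001  0.016  0.028 -0.002 -0.043  0.   ] [0.55 0.08 0.05]
```

{"api": "arm_command", "payload": {"targets": [0, 0, 0, 0, -0.1, 2.1, 1, 0, 0, 0, 0, -0.3, 4.2, 1, 0, 0, 0, 0, -0.5, 6.3, 1, 0, 0, 0, 0, -0.9, 8.3, 1, 0, 0, 0, 0, -1.4, 10.4, 1, 0, 0, 0, 0, -2, 12.4, 1, 0, 0, 0, 0, -2.7, 14.3, 1, 0, 0, 0, 0, -3.5, 16.3, 1, 0, 0, 0, 0, -4.4, 18.2, 1, 0, 0, 0, 0, -5.4, 20, 1]}}

```text
time: 17.45
tool_pos: [0.4529, 0.0908, 0.0766]
ee_rot: [-3.142, 0.0, -2.842]
wrist_force: [0.3, 2.5, 3.6]
width: 0.0158
finger_force: 30.0
```

```bash
python3 g.py
```

```text
t 17.45 s -69.6 t 34.7 z -19.4 mm r 39.8 th -119.2 deg | on tool: Ft 4.25 Fr 0.21 Fs 1.06 | w 0.0158 ff 30.0 [-0.023  0.017  0.022 -0.003 -0.037 -0.022] [0.52 0.06 0.06]
```

{"api": "arm_command", "payload": {"targets": [0, 0, 0, 0, -1.1, 1.7, 1, 0, 0, 0, 0, -2.2, 3.5, 1, 0, 0, 0, 0, -3.5, 5.1, 1, 0, 0, 0, 0, -4.9, 6.7, 1, 0, 0, 0, 0, -6.3, 8.2, 1, 0, 0, 0, 0, -7.8, 9.7, 1, 0, 0, 0, 0, -9.4, 11, 1, 0, 0, 0, 0, -11.1, 12.3, 1, 0, 0, 0, 0, -12.8, 13.5, 1, 0, 0, 0, 0, -14.6, 14.6, 1]}}

```text
time: 18.45
tool_pos: [0.4572, 0.077, 0.0621]
ee_rot: [3.141, 0.0, -2.842]
wrist_force: [-1.3, 2.8, 5.5]
width: 0.0159
finger_force: 30.0
```

```bash
python3 g.py
```

```text
t 18.45 s -69.6 t 20.3 z -33.9 mm r 39.5 th -149.1 deg | on tool: Ft 5.49 Fr -3.18 Fs -0.41 | w 0.0159 ff 30.0 [-0.038  0.015  0.007  0.002 -0.023 -0.038] [0.66 0.21 0.1 ]
```

{"api": "arm_command", "payload": {"targets": [0, 0, 0, 0, -1.2, 0.7, 1, 0, 0, 0, 0, -2.5, 1.3, 1, 0, 0, 0, 0, -2.5, 1.3, 1, 0, 0, 0, 0, -2.5, 1.3, 1, 0, 0, 0, 0, -2.5, 1.3, 1, 0, 0, 0, 0, -2.5, 1.3, 1]}}

```text
time: 19.05
tool_pos: [0.4579, 0.0745, 0.0608]
ee_rot: [-3.142, 0.0, -2.842]
wrist_force: [-1.2, 1.9, 5.1]
width: 0.0162
finger_force: 30.0
```

```bash
python3 g.py
python3 - <<'E'
from h import *
th=np.radians([26.8,58.8,89.7,119.6,148.1,178.5,207.6,237.3,270.9,300.1,327.9,300.1,270.6,240.8,210.9]);f=np.array([4.53,3.64,2.08,2.2,1.18,3.47,6.67,8.51,10.36,11.65,10.37,-1.25,-1.71,-4.25,-5.49])
s=np.r_[np.ones(11),-np.ones(4)]
c=np.linalg.lstsq(np.c_[s,np.cos(th),np.sin(th)],f,rcond=None)[0]; print(c,(np.degrees(np.arctan2(c[2],c[1]))-90)%360)
b=save('side','s2'); cv2.imwrite('pics/s2c.png',cv2.resize(b['color'][150:310,180:380],(600,480))[:,:,::-1])
E
```

```text
t 19.05 s -69.6 t 17.7 z -35.2 mm r 39.4 th -153.3 deg | on tool: Ft 4.19 Fr -3.56 Fs -0.64 | w 0.0162 ff 30.0 [ 0.001 -0.    -0.001  0.001 -0.001  0.   ] [0.44 0.22 0.01]
[ 6.13008761  2.09565101 -4.34873187] 205.7293863533772
```

View pics/s2c.png

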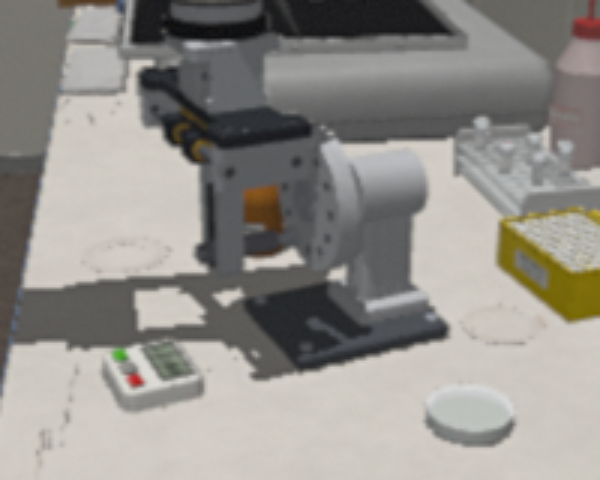

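The crop shows the fingers at (225,245) still gripping the sleeve on the disc's lower left, with nothing else moved. The handle is at about 206.7° and the fit puts the heavy side down at 205.7°. The arm is still and the grip is 30 N, so I'm handing in.

```bash
python3 -c "
from bench import robot
print(robot.close_job())"
```

```text
the job is handed in; nothing more can be done
None
```

I handed in the job at about 19 s with the disc still and the handle gripped at 30 N. The handle is at about 207°, and the force fit puts the heavy side straight down at about 206°. I have not seen the judge's result.

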